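# Set the light meter to full scale, then hold a light-guide block in its beam

## Robot

A 6-joint arm with a two-finger parallel gripper is mounted at the origin on the work surface. World frame = base frame: x ahead of the robot, y to its left, z up, the work surface at z = 0. Lengths are in m, angles in rad, forces in N, time in s.
With the tool pointing down it reaches from about 0.25 to 0.725 m from the base axis. Payload 4 kg.
Tool frame: the origin (TCP) lies midway between the tips of the shut fingers; the grasp point (between the pads) lies 19 mm behind it; z points along the fingers, y is the line along which they close (so a half turn about z gives the same grasp; the last joint's range is limited). The gripper opens to 85 mm and grips with 20 to 120 N. Pads are 22 mm wide; open, the fingers measure 114 mm over their backs; the gripper's body (76 mm by 85 mm) begins 54 mm behind the grasp point. The pads swing forward as they close: fully open they stand 13 mm farther back than shut.
Start: joints at [-1.299, 0.241, 0.005, 1.335, 0, 1.571], TCP at [0.134, -0.482, 0.231] pointing down, gripper open.
Joint ranges: [-2.72, 2.72], [-1.05, 1.87], [-1.09, 1.28], [-1.99, 2.15], [-1.42, 1.44], [-3.14, 3.14]. Speed limits (rad/s): [2.79, 2.79, 3.14, 3.14, 3.14, 3.14].

## Interface

Orientations are given as [roll, pitch, yaw] about the fixed x, y, z axes, in that order (R = Rz(yaw) Ry(pitch) Rx(roll)).
In Python, from rig import bot gives the robot as it stands.
- The arm moves only by the tool carry_out, never from a script. Its argument "commands" is a list that holds one entry, the list of rows, each a list of 7 numbers: the closure in counts, from 0 (fully open) to 255 (shut), then the shift along the tool's x, y, z in cm, then the turn, a rotation vector about the tool's x, y, z in rad. In form: [[[grip, tx, ty, tz, rx, ry, rz], ...]]. A call has 1 to 8 rows; each row shifts and turns the commanded pose from where the row before left it, along the tool's axes as they then stand; what a row does not reach is not made up. A row lasts 1/8 s, in which the tool goes at most 62.5 mm and 10.7 degrees, less where a joint would pass 70% of its speed; a pose out of reach is approached as far as the arm can. A call is refused whole if a number of a shift passes 6.25 or a number of a turn 0.188, either way. A call with a gripper value outside its range is refused whole. The fingers move at their own pace and stop on an object; "force" is the grip in N (left out, the last holds). Time passes only in rows, so rows that do not move let the fingers close. It gives the time, the measured TCP pose, the force, the opening and the grip force at its end, in the units of the state.
- bot.observe(): the state, without advancing time (a new reading comes with each control period).
- bot.grab_frame(name): name is "scene" or "top"; returns (picture, depth): 400x640x3 uint8, red, green, blue; 400x640 float32, m along the optical axis (not along the pixel's ray), 0 where there is no reading.
- bot.camera_info(name): a dict with "fx", "fy", "cx", "cy" (pixels), "k1" (the pictures are not rectified: a ray, as slopes to the right and down, at radius r is drawn at 1 + k1 r^2 times it, then the intrinsics apply), "eye" and "attitude" of the camera in the world. Camera axes: x right, y up, looking along -z (the intrinsics and any distortion apply to the point x, -y, -z); pixel columns grow to the right and rows downward; lengths in m; the calibration is good to about 2 mm. A picture is of the moment at which its call begins. camera_info takes no time and is no camera call.
- bot.sign_off(): hands the job in; it is judged then, once.
The state is a dict: "clock": time; "joints": joint angles; "joint_vel": joint speeds; "joint_efforts": joint torques, N m; "position": TCP position; "tool_rot": TCP orientation; "force": force on the tool from outside, world axes, zero at the start; "moment": the same for the moment, N m; "finger_gap": finger opening in m; "grasp_force": force on a finger pad.
Only numpy, scipy, OpenCV 4.12 (cv2) and the standard library are available. Lean on these libraries where they do the work, as an engineer would, in place of code of your own. Each camera call takes 0.05 s, during which the arm holds its last target. There are 200 camera calls.

## Task

Set the light transmission meter with its light path empty: take the setting pin from its stand, press the recessed set button fully in with the pin's tip for about a second, and put the pin back in the stand, seated on its collar. Then take the oblong light-guide block from the tray by its frosted broad sides, never letting anything touch its polished ends, and hold it upright in the middle of the gap between the meter's two barrels so that the beam passes squarely through both polished ends. Finish while holding it there, still and touching nothing but the fingers, and leave everything else where it is.

Things in the scene. Friction and masses are not known exactly. Their poses are not given: they have to be found in the camera images.
- meter: Fixed bench light transmission meter: console 160 (x) x 200 (y) x 42 mm high, origin under its centre; front (-x) part black, with the set button's hole. Over its rear part two black barrels on posts (28 to 32 mm thick, tops 120 mm above the table) face each other along y, 70 mm clear between them. Display hood, 71 mm high, on the front left (+y). A bar 48 mm above the table runs under the gap.
- beam (a point): Middle of the gap between the barrels, on the light beam, 102 mm above the table and 30 mm to +x of the meter's centre. Axes as the meter's: the beam (about 6 mm thick) runs along y, x is across it, z up.
- set_button (a joint): Travel of the recessed spring set button in m: 0 when up, 0.004 fully in; it moves straight down, the spring resists with 1 N at first and 5 N fully in, and returns it when let go.
- button_top (a point): Centre of the top of the set button, a white cap 10 mm across, 36 mm above the table when up: 6 mm below the console's top in a 13 mm round hole, too small for fingers. It lies 45 mm to -x and 60 mm to -y of the meter's centre and moves with the button.
- stand: Fixed reddish-brown block 66 x 66 x 45 mm high with one upright through-hole of 11.5 mm in the middle, chamfered at the mouth to 16.5 mm, which holds the setting pin; origin under its centre.
- stand_hole (a point): Centre of the mouth of the stand's hole, at the level of the stand's top, 45 mm above the table.
- pin: Metal setting pin, 123 mm long, about 45 g, upright in the stand at the start; origin at its tip, z up along it. From the tip: tip 5 mm thick, shank 8 mm thick up to 40 mm, collar 20 mm wide from 40 to 45 mm (it rests on the stand's top, the tip 40 mm below that top), then a round grip 13 mm thick from 45 to 123 mm.
- pin_mid (a point): Centre of the setting pin's length, 61.5 mm above its tip; axes as the pin's. Grip it 20 to 45 mm above this point.
- pin_tip (a point): Point of the setting pin.
- tray: Fixed grey tray 196 x 78 mm with three bays in a row along its x, floor 4 mm above the table, walls 14 mm high; origin under its centre. In the bays stand the light-guide block, a round rod (24 mm across, 45 mm high) and a square stub (27 x 27 x 30 mm), in any order.
- block: Oblong clear acrylic light-guide block, 32 mm long (its x) by 18 mm wide (y) by 56 mm high (z), about 40 g, standing upright in a tray bay; origin under its centre. The two broad sides (32 x 56 mm, facing +-y) are frosted white: grip these. The two narrow ends (facing +-x) are clear polished windows.
- block_mid (a point): Centre of the light-guide block, half-way up (28 mm above its underside); axes as the block's: x from one polished end to the other, y across the frosted sides, z up.
- end_a: Polished end of the block at its +x; origin at the middle of that end, 16 mm from the block's centre. Not to be touched by anything.
- end_b: Polished end of the block at its -x; origin at the middle of that end, 16 mm from the block's centre. Not to be touched by anything.
- rod: Round light-pipe rod, 24 mm across and 45 mm high, standing in a tray bay; leave alone. Origin under its centre.
- stub: Square acrylic stub 27 x 27 x 30 mm high in a tray bay; leave alone. Origin under its centre.
- pen: Pen, 137 mm long, 14 mm high, lying on the robot's side of the meter; leave alone. Origin under its middle.
- tape: Roll of tape lying flat, 80 mm across, 20 mm high; leave alone. Origin under its centre.
- jar: Small screw jar 48 mm across, 55 mm high; leave alone. Origin under its centre.
- led_bar: Aluminium light bar 240 x 20 x 7 mm lying behind the meter, its length along its y; leave alone. Origin under its centre.
- loupe: Black eye loupe 42 mm across, 38 mm high; leave alone. Origin under its centre.

How it is judged:
By the outcome, as a careful person would: the job done as asked, in the order asked, and still so for the second after the job is handed in, while the arm keeps its last pose, push and grip.
It also fails if it takes over 59 s, if anything falls off the work surface, if the arm or the gripper's body presses on something with over 40 N, if the wrist force passes 120 N, or if a joint passes its speed limit or range.

## Working session

There is one attempt and no reset: what is moved stays moved. The work goes in short steps, Python scripts to look and compute and a tool call to move; the robot and the scene stay as the last step left them, time stands still between calls to the robot, and variables do not carry over. Pictures are saved under pics/ and viewed, at most 10 in all, crops included, and the job is handed in when it is done.

Besides the shell and the picture viewer there is one more tool, called after "Call:" by a JSON object that holds its "op" and its "data", one argument or row to a line. carry_out: Moves the arm, as the interface text tells. Its arguments: {"type":"object","properties":{"commands":{"type":"array","items":{"type":"array","items":{"type":"array","items":{"type":"number"}}}},"force":{"type":"number"}},"required":["commands"]}

```bash
mkdir -p pics; ls; python3 - <<'E'
from rig import bot
import cv2,numpy as np
print(bot.observe())
for n in("scene","top"):
    p,d=bot.grab_frame(n); cv2.imwrite(f"pics/{n}0.png",p[:,:,::-1]); np.savez(f"pics/{n}0.npz",p=p,d=d); print(bot.camera_info(n))
E
```

```text
pics
{'clock': 0.0, 'joints': array([-1.29901796e+00,  2.41463454e-01,  3.71534048e-03,  1.33520588e+00,
       -1.30020900e-07,  1.57082079e+00]), 'joint_vel': array([ 9.58622646e-04, -2.83989425e-04,  1.15046353e-04, -9.99531952e-04,
       -3.81550735e-05, -9.70588938e-05]), 'joint_efforts': array([ 3.89609140e-04, -3.72319543e+01,  2.52406704e+01,  1.69164408e-02,
       -1.69884247e-04,  3.88213834e-06]), 'position': array([ 0.13405071, -0.48103131,  0.23038437]), 'tool_rot': array([-3.13943499e+00,  1.82794938e-07,  2.71753907e-01]), 'force': array([-0.08607353, -0.54218093, -0.39565266]), 'moment': array([-4.60302449e-02, -6.17325149e-05,  9.45384660e-03]), 'grasp_force': 0.0, 'finger_gap': 0.08525782273328565}
{'fx': 513.4833811165729, 'fy': 513.4833811165729, 'cx': 317.8160811275086, 'cy': 200.02757666234052, 'k1': -0.14586910628753472, 'eye': array([1.17607587, 0.54569007, 0.74081996]), 'attitude': array([ 0.90243202, -0.00360918,  2.3048372 ])}
{'fx': 394.09938257699224, 'fy': 394.09938257699224, 'cx': 318.0099171890806, 'cy': 198.36113644870352, 'k1': 0.016157211209379223, 'eye': array([0.41857223, 0.00339526, 0.88188615]), 'attitude': array([ 0.20098924,  0.00420162, -1.656674  ])}
```

View pics/scene0.png

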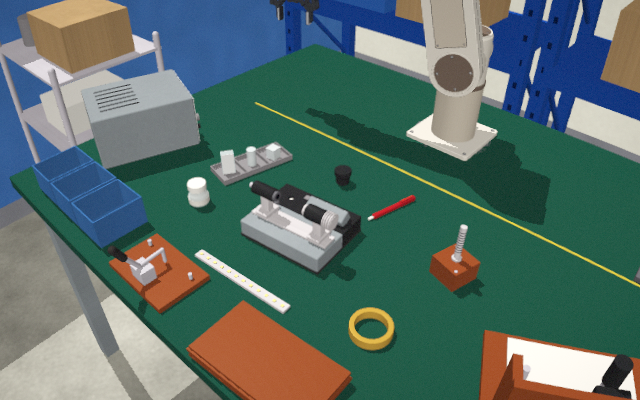

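View pics/top0.png

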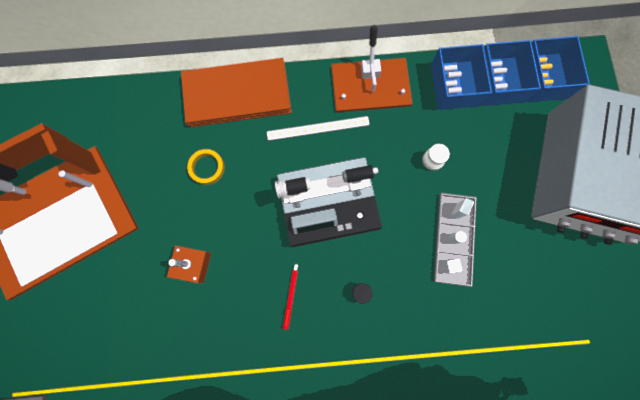

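The scene view shows the stand and pin at (457,255), the meter at (300,225) and the tray at (252,162) with a tall block at (228,162). The top view shows the stand at (187,264), the meter at (330,200) with its white button near (360,215), and the tray at (456,240) with the oblong piece near (465,207). I'll zoom in.

```bash
cat > h.py <<'E'
import numpy as np, cv2
from scipy.spatial.transform import Rotation as Ro
from rig import bot
CI={n:bot.camera_info(n) for n in("scene","top")}
def KD(c): return np.array([[c["fx"],0,c["cx"]],[0,c["fy"],c["cy"]],[0,0,1]]),np.array([c["k1"],0,0,0.])
F=np.diag([1,-1,-1.])
def rays(n,uv):
    c=CI[n];K,D=KD(c)
    p=cv2.undistortPoints(np.array(uv,float).reshape(-1,1,2),K,D)[:,0]
    v=np.c_[p,np.ones(len(p))]@F@Ro.from_euler("xyz",c["attitude"]).as_matrix().T
    return c["eye"],v
def plane(n,uv,z):
    e,v=rays(n,uv); return e+v*((z-e[2])/v[:,2])[:,None]
def tri(a,b):
    "midpoint and miss distance of scene px a, top px b"
    e1,v1=rays("scene",[a]);e2,v2=rays("top",[b]);v1,v2=v1[0],v2[0]
    s=np.linalg.lstsq(np.c_[v1,-v2],e2-e1,rcond=None)[0]
    p,q=e1+s[0]*v1,e2+s[1]*v2
    return (p+q)/2,np.linalg.norm(p-q)
def proj(n,P):
    c=CI[n];K,D=KD(c);R=Ro.from_euler("xyz",c["attitude"]).as_matrix()
    q=(np.atleast_2d(P)-c["eye"])@R@F
    return cv2.projectPoints(q,np.zeros(3),np.zeros(3),K,D)[0][:,0]
def cloud(n,d):
    vv,uu=np.mgrid[:400,:640]; e,v=rays(n,np.c_[uu.ravel(),vv.ravel()])
    return (e+v*d.reshape(-1,1)).reshape(400,640,3)
E
python3 - <<'E'
from h import *
def crop(n,x,y,w,h,s):
    p=np.load(f"pics/{n}0.npz")["p"][y:y+h,x:x+w,::-1]
    return cv2.resize(p,None,fx=s,fy=s,interpolation=cv2.INTER_NEAREST)
# top
a=np.zeros((600,800,3),np.uint8)
def put(a,im,x,y): a[y:y+im.shape[0],x:x+im.shape[1]]=im
put(a,crop("top",270,155,115,95,4),0,0); put(a,crop("top",430,190,50,100,6),470,0); put(a,crop("top",160,240,55,50,4),0,390)
cv2.imwrite("pics/t1.png",a)
a=np.zeros((600,800,3),np.uint8)
put(a,crop("scene",235,170,130,105,4),0,0); put(a,crop("scene",425,220,60,75,4),540,0); put(a,crop("scene",205,138,95,50,6),0,300 if 0 else 0) if 0 else put(a,crop("scene",205,138,90,42,4),0,425)
cv2.imwrite("pics/s1.png",a)
for n in("scene","top"):
    d=np.load(f"pics/{n}0.npz")["d"];C=cloud(n,d)
    for u,v in {"scene":[(228,153),(457,229),(457,256),(280,170),(345,255)],"top":[(465,205),(460,237),(455,266),(172,263),(195,270),(360,215),(330,165)]}[n]: print(n,u,v,C[v,u].round(3))
E
```

```text
scene 228 153 [ 0.543 -0.317  0.058]
scene 457 229 [ 0.347  0.214 -0.001]
scene 457 256 [0.48  0.28  0.056]
scene 280 170 [ 0.452 -0.233  0.   ]
scene 345 255 [0.577 0.084 0.003]
top 465 205 [ 0.545 -0.316  0.059]
top 460 237 [ 0.479 -0.298  0.049]
top 455 266 [ 0.421 -0.284  0.034]
top 172 263 [0.472 0.279 0.127]
top 195 270 [0.459 0.261 0.045]
top 360 215 [ 0.546 -0.095  0.036]
top 330 165 [ 0.662 -0.041  0.044]
```

View pics/t1.png

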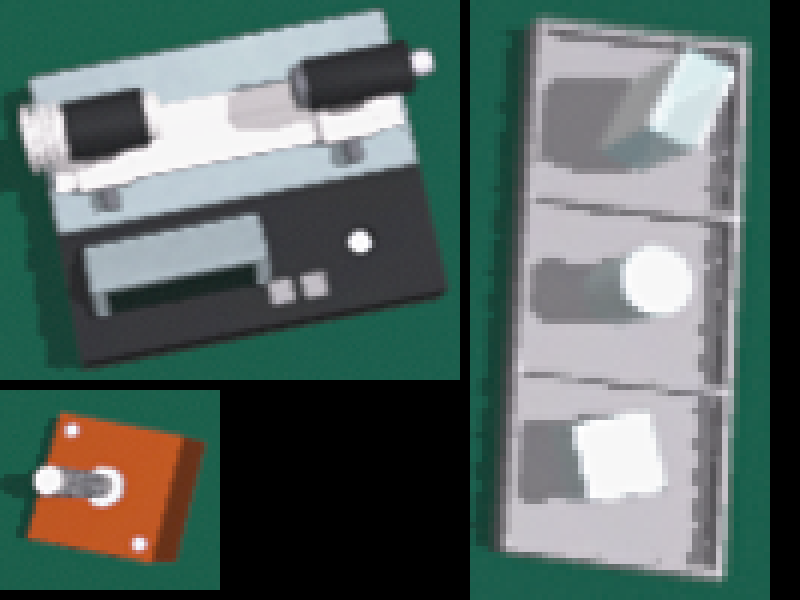

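View pics/s1.png

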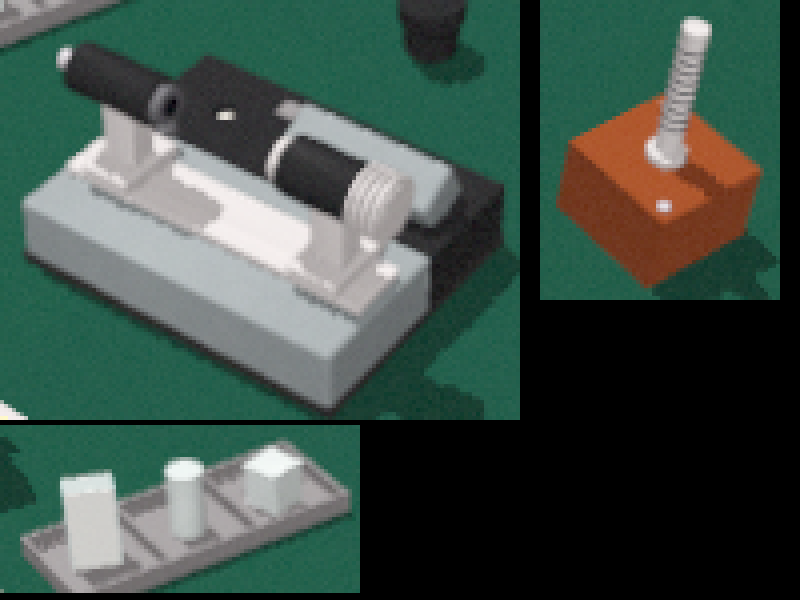

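The crops show the button near (359,215) in top and (291,198) in scene. The pin end is at (171,262) in top and (463,226) in scene. The block stands rotated in the far bay, with its top face at about (465,205) in top and its frosted side facing the scene camera. I'll take subpixel measurements of these next.

```bash
python3 - <<'E'
from h import *
T=np.load("pics/top0.npz");S=np.load("pics/scene0.npz")
CT=cloud("top",T["d"]);CS=cloud("scene",S["d"])
def cen(im,box,thr=150,sel=None):
    x0,y0,x1,y1=box; g=im[y0:y1,x0:x1].min(2); m=(g>thr)
    if sel is not None:m&=sel[y0:y1,x0:x1]
    n,l,st,c=cv2.connectedComponentsWithStats(m.astype(np.uint8)); k=1+st[1:,4].argmax()
    return c[k]+[x0,y0],st[k]
bt,_=cen(T["p"],(353,209,367,221));bs,q=cen(S["p"],(285,194,297,203))
print("button",bt,bs,*tri(bs,bt), plane("top",[bt],.036),plane("scene",[bs],.036),_,q)
pt=[171.25,262];ps=[463.25,226.25]
print("pintop",*tri(ps,pt),plane("top",[pt],.128),plane("scene",[ps],.128))
ct=[185.4,263.7];cs=[456.2,257.3]
print("collar",*tri(cs,ct),plane("top",[ct],.050),plane("scene",[cs],.050))
def rect(C,m,lab):
    P=C[m][:,:2].astype(np.float32)*1000; r=cv2.minAreaRect(P); print(lab,len(P),np.round(r[0],1),np.round(r[1],1),round(r[2],2))
    h=cv2.convexHull(P);print("   median z",np.median(C[m][:,2]).round(4))
for C,l in((CT,"top"),(CS,"scene")):
    z=C[...,2];x=C[...,0];y=C[...,1]
    rect(C,(abs(z-.042)<.004)&(abs(x-.61)<.15)&(abs(y+.04)<.15),l+" meter")
    rect(C,(abs(z-.045)<.004)&(abs(x-.47)<.06)&(abs(y-.27)<.06),l+" stand")
    rect(C,(abs(z-.060)<.004)&(abs(x-.545)<.04)&(abs(y+.315)<.04),l+" block")
    m=(z>.110)&(abs(x-.61)<.15)&(abs(y+.04)<.15);rect(C,m,l+" barrels tops")
    m=(z>.010)&(z<.018)&(abs(x-.48)<.12)&(abs(y+.3)<.08);rect(C,m,l+" tray")
# block top by image corners
def cr(pts):return [[430+a/6-.5,190+b/6-.5] for a,b in pts]
P=plane("top",cr([(690,45),(735,68),(700,150),(650,132)] if 0 else [(690-470,45),(735-470,68),(700-470,150),(650-470,132)]),.060);print("blk corners",P.round(4),P.mean(0),np.linalg.norm(np.roll(P,-1,0)-P,axis=1))
# stand top by colour
hsv=cv2.cvtColor(T["p"],cv2.COLOR_RGB2HSV);m=((hsv[...,0]<15)&(hsv[...,1]>150)&(hsv[...,2]>150));m[:, :160]=0;m[:,215:]=0;m[:240]=0;m[290:]=0
v,u=np.nonzero(m);Q=plane("top",np.c_[u,v],.045)[:,:2].astype(np.float32)*1000;print("stand rgb",cv2.minAreaRect(Q))
E
```

```text
button [359.4  215.04] [291.  198.5] [ 0.54720961 -0.09576432  0.03647387] 0.0041100068094867045 [[ 0.54599622 -0.09417143  0.036     ]] [[ 0.54768603 -0.09814023  0.036     ]] [ 4  4  6  5 25] [5 4 3 2 6]
pintop [0.47479349 0.27801488 0.12809173] 0.004250095235665905 [[0.47370433 0.27995988 0.128     ]] [[0.47644646 0.27650241 0.128     ]]
collar [0.47435335 0.27839199 0.04820636] 0.0034686100477203112 [[0.47332498 0.27933347 0.05      ]] [[0.47751208 0.27784134 0.05      ]]
top meter 3956 [583.6 -30.9] [160.3 200. ] 6.44
   median z 0.0425
top stand 852 [473.4 279.7] [66.4 65.2] 73.86
   median z 0.0459
top block 139 [ 541.  -318.3] [18.3 32.4] 56.76
   median z 0.0596
top barrels tops 748 [615.5 -27.9] [ 33.4 207.3] 7.86
   median z 0.1152
top tray 621 [ 480.2 -302.4] [ 79.3 196.2] 77.99
   median z 0.0139
scene meter 2502 [587.4 -31.9] [164.  202.6] 6.26
   median z 0.0421
scene stand 753 [476.1 277.1] [66.8 70.8] 74.45
   median z 0.0447
scene block 72 [ 546.  -319.3] [22.2 32.3] 55.4
   median z 0.0595
scene barrels tops 516 [616.8 -24.4] [ 30.1 198.9] 4.79
   median z 0.1143
scene tray 422 [ 484.2 -303.2] [ 86.7 196.8] 77.79
   median z 0.0127
blk corners [[ 0.5614 -0.3209  0.06  ]
 [ 0.5518 -0.3353  0.06  ]
 [ 0.5239 -0.3184  0.06  ]
 [ 0.5317 -0.302   0.06  ]] [ 0.54222909 -0.31915909  0.06      ] [0.01728116 0.03266564 0.01812749 0.03517908]
stand rgb ((473.2998046875, 279.48919677734375), (65.53581237792969, 65.25262451171875), 73.86511993408203)
```

Both views agree to about 3 mm and heights match, so I'll average them. The pin is at (0.475, 0.278), the button at (0.547, -0.096), meter yaw about 6.4°. I'm moving above the pin at yaw 0.

Call:
{"op": "carry_out", "data": {
  "commands": [
    [[0,3,-4,0,0,0,0.136],[0,3,-4,0,0,0,0.136],[0,2.3,-5.15,0,0,0,0],[0,2.3,-5.15,0,0,0,0],[0,2.3,-5.15,0,0,0,0],[0,2.3,-5.15,0,0,0,0],[0,2.3,-5.15,0,0,0,0],[0,2.3,-5.15,0,0,0,0]]
  ],
  "force": 60
}}

```text
clock: 1.1
position: [0.315, -0.0807, 0.2313]
tool_rot: [3.141, -0.0, -0.001]
force: [0.3, -0.1, 1.2]
finger_gap: 0.0857
grasp_force: 0.0
```

Call:
{"op": "carry_out", "data": {
  "commands": [
    [[0,2.3,-5.15,0,0,0,0],[0,2.3,-5.15,0,0,0,0],[0,2.3,-5.15,0,0,0,0],[0,2.3,-5.15,0,0,0,0],[0,2.3,-5.15,0,0,0,0],[0,2.3,-5.15,0,0,0,0],[0,2.3,-5.15,0,0,0,0],[0,0,0,3,0,0,0]]
  ]
}}

```text
clock: 2.1
position: [0.4733, 0.1326, 0.218]
tool_rot: [-3.013, -0.004, 0.195]
force: [-1.4, 0.1, -1.1]
finger_gap: 0.0854
grasp_force: 0.0
```

```bash
python3 - <<'E'
from h import *
o=bot.observe();print(o["clock"],o["position"],o["tool_rot"],o["force"],o["finger_gap"])
for n in("scene","top"):
    p,d=bot.grab_frame(n); np.savez(f"pics/{n}1.npz",p=p,d=d)
    b={"scene":(390,100,540,300),"top":(100,200,270,330)}[n]
    cv2.imwrite(f"pics/{n}1.png",cv2.resize(p[b[1]:b[3],b[0]:b[2],::-1],None,fx=3,fy=3,interpolation=0))
a=cv2.imread("pics/scene1.png")[:390];c=cv2.imread("pics/top1.png")[:390,:350];cv2.imwrite("pics/c1.png",np.hstack([a,c]))
E
```

```text
2.1 [0.47333364 0.13264092 0.21798368] [-3.01311967 -0.00392949  0.19502717] [-1.36107202  0.14859407 -1.05151923] 0.08535269391971667
```

View pics/c1.png

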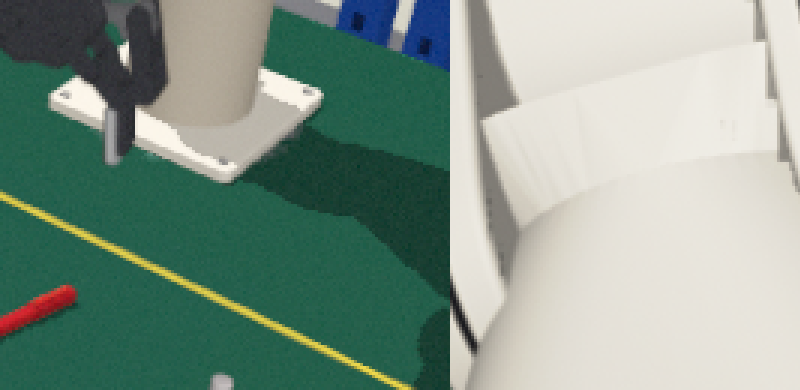

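The picture shows the arm mid-motion at left of the scene crop, with the top view blocked by the arm. It stopped short and tilted, so I'm checking the joints.

```bash
python3 - <<'E'
from h import *
o=bot.observe();print({k:np.round(v,3) for k,v in o.items()})
E
```

```text
{'clock': np.float64(2.2), 'joints': array([ 0.193,  0.227, -0.066,  1.287,  0.128,  3.141]), 'joint_vel': array([-0.013, -0.033,  0.042,  0.053,  0.002, -0.001]), 'joint_efforts': array([  0.224, -36.683,  25.923,  -0.743,   0.442,  -0.   ]), 'position': array([0.468, 0.131, 0.213]), 'tool_rot': array([-3.014,  0.009,  0.194]), 'force': array([-0.995, -0.062,  0.389]), 'moment': array([-0.169, -0.008, -0.031]), 'grasp_force': np.float64(0.0), 'finger_gap': np.float64(0.085)}
```

Call:
{"op": "carry_out", "data": {
  "commands": [
    [[0,0,0,0,0,0,0],[0,0,0,0,0,0,0]]
  ]
}}

```text
clock: 2.45
position: [0.4705, 0.1307, 0.2177]
tool_rot: [-3.014, 0.0, 0.192]
force: [1.1, -0.1, 0.4]
finger_gap: 0.0853
grasp_force: 0.0
```

```bash
python3 - <<'E'
from h import *
o=bot.observe();print({k:np.round(v,3) for k,v in o.items()})
E
```

```text
{'clock': np.float64(2.45), 'joints': array([ 0.192,  0.223, -0.06 ,  1.288,  0.128,  3.141]), 'joint_vel': array([-0.002, -0.004,  0.001, -0.005, -0.001,  0.   ]), 'joint_efforts': array([ 7.3000e-02, -3.5623e+01,  2.4717e+01,  2.8000e-02,  4.1100e-01,
       -0.0000e+00]), 'position': array([0.471, 0.131, 0.218]), 'tool_rot': array([-3.014,  0.   ,  0.192]), 'force': array([ 1.066, -0.067,  0.434]), 'moment': array([-0.191, -0.031, -0.039]), 'grasp_force': np.float64(0.0), 'finger_gap': np.float64(0.085)}
```

Joint 6 hit its range, since yaw = j1 + π − j6. I'll use yaw +π/2 for the pin instead, so I'm computing the turn.

```bash
cat >> h.py <<'E'
def turn(yaw,o=None):
    o=o or bot.observe(); R=Ro.from_euler("xyz",o["tool_rot"])
    return (R.inv()*Ro.from_euler("xyz",[np.pi,0,yaw])).as_rotvec()
def shift(t,o=None):
    "cm in tool axes to world TCP t"
    o=o or bot.observe(); return Ro.from_euler("xyz",o["tool_rot"]).inv().apply(np.array(t)-o["position"])*100
E
python3 -c "
from h import *
r=turn(np.pi/2);print(r,r/8)"
```

```text
[-0.10737056 -0.08791809 -1.3763242 ] [-0.01342132 -0.01098976 -0.17204053]
```

Call:
{"op": "carry_out", "data": {
  "commands": [
    [[0,0,0,0,-0.0134,-0.011,-0.172],[0,0,0,0,-0.0134,-0.011,-0.172],[0,0,0,0,-0.0134,-0.011,-0.172],[0,0,0,0,-0.0134,-0.011,-0.172],[0,0,0,0,-0.0134,-0.011,-0.172],[0,0,0,0,-0.0134,-0.011,-0.172],[0,0,0,0,-0.0134,-0.011,-0.172],[0,0,0,0,-0.0134,-0.011,-0.172]]
  ]
}}

```text
clock: 3.45
position: [0.4706, 0.1308, 0.2178]
tool_rot: [3.141, 0.0, 1.576]
force: [-0.2, 0.3, 0.1]
finger_gap: 0.0856
grasp_force: 0.0
```

Call:
{"op": "carry_out", "data": {
  "commands": [
    [[0,5,0.1,0,0,0,0],[0,5,0.3,0,0,0,0],[0,4.7,0,0,0,0,0],[0,0,0,0,0,0,0],[0,0,0,0,0,0,0]]
  ]
}}

```text
clock: 4.08
position: [0.4742, 0.2775, 0.2172]
tool_rot: [-3.14, 0.0, 1.571]
force: [-0.5, -0.6, 0.2]
finger_gap: 0.085
grasp_force: 0.0
```

```bash
python3 -c "
from h import *
o=bot.observe();print(o['clock'],o['position'],o['tool_rot'],o['joints'],turn(np.pi/2),shift([.475,.278,.081]))"
```

```text
4.075 [0.47418841 0.27746308 0.21717273] [-3.14042393e+00  4.88167777e-04  1.57096353e+00] [5.29322711e-01 3.45926920e-01 1.12624242e-01 1.33874896e+00
 1.68573455e-04 2.09995201e+00] [-0.00116868  0.00048827  0.00016692] [ 0.06032568  0.09708297 13.61714082]
```

Call:
{"op": "carry_out", "data": {
  "commands": [
    [[0,0,0.1,4,0,0,0],[0,0,0,4,0,0,0],[0,0,0,4,0,0,0],[0,0,0,1.6,0,0,0],[0,0,0,0,0,0,0]]
  ]
}}

```text
clock: 4.7
position: [0.4747, 0.2766, 0.0804]
tool_rot: [-3.138, 0.001, 1.57]
force: [0.0, 0.8, 0.5]
finger_gap: 0.0853
grasp_force: 0.0
```

Call:
{"op": "carry_out", "data": {
  "commands": [
    [[140,0,0,0,0,0,0],[180,0,0,0,0,0,0],[200,0,0,0,0,0,0],[200,0,0,0,0,0,0]]
  ],
  "force": 50
}}

```text
clock: 5.2
position: [0.4751, 0.2781, 0.0811]
tool_rot: [-3.141, -0.0, 1.571]
force: [0.1, 0.8, 0.9]
finger_gap: 0.0184
grasp_force: 0.0
```

Call:
{"op": "carry_out", "data": {
  "commands": [
    [[215,0,0,0,0,0,0],[230,0,0,0,0,0,0],[255,0,0,0,0,0,0],[255,0,0,0,0,0,0],[255,0,0,0,0,0,0]]
  ]
}}

```text
clock: 5.82
position: [0.475, 0.278, 0.0808]
tool_rot: [-3.14, -0.0, 1.571]
force: [-0.3, 0.1, 2.7]
finger_gap: 0.0113
grasp_force: 48.6
```

```bash
python3 - <<'E'
from h import *
o=bot.observe();print({k:np.round(v,4) for k,v in o.items()})
p,d=bot.grab_frame("scene"); cv2.imwrite("pics/g.png",cv2.resize(p[140:300,400:540,::-1],None,fx=4,fy=4)[:600])
E
```

```text
{'clock': np.float64(5.825), 'joints': array([ 5.2900e-01,  4.4870e-01, -1.0620e-01,  1.0171e+00,  8.0000e-04,
        2.0996e+00]), 'joint_vel': array([ 0.0002,  0.0011,  0.0016,  0.0003, -0.0024, -0.0008]), 'joint_efforts': array([-1.89200e-01, -4.24313e+01,  2.14772e+01, -1.47900e-01,
       -1.04700e-01,  1.40000e-03]), 'position': array([0.475 , 0.278 , 0.0808]), 'tool_rot': array([-3.1401, -0.    ,  1.571 ]), 'force': array([-0.3298,  0.1161,  2.7163]), 'moment': array([-0.0012,  0.0923,  0.0249]), 'grasp_force': np.float64(48.6266), 'finger_gap': np.float64(0.0113)}
```

View pics/g.png

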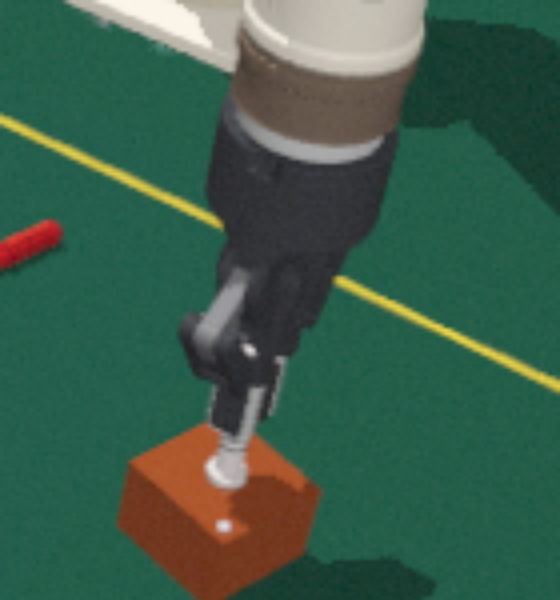

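The picture shows the pin gripped above its collar at about (227,465) in the crop. I'm lifting it and travelling above the button.

Call:
{"op": "carry_out", "data": {
  "commands": [
    [[255,0,0,-2,0,0,0],[255,0,0,-3,0,0,0],[255,0,0,-4,0,0,0],[255,0,0,-1,0,0,0],[255,-3,0.6,0,0,0,0],[255,-4,0.8,0,0,0,0],[255,-4,0.8,0,0,0,0],[255,-4,0.8,0,0,0,0]]
  ]
}}

```text
clock: 6.88
position: [0.5045, 0.1265, 0.1791]
tool_rot: [-3.138, 0.001, 1.571]
force: [0.2, -0.4, 0.6]
finger_gap: 0.0115
grasp_force: 48.9
```

Call:
{"op": "carry_out", "data": {
  "commands": [
    [[255,-4,0.8,0,0,0,0],[255,-4,0.8,0,0,0,0],[255,-4,0.8,0,0,0,0],[255,-4,0.8,0,0,0,0],[255,-4,0.7,0,0,0,0],[255,-2.4,0.3,0,0,0,0],[255,0,0,0,0,0,0],[255,0,0,0,0,0,0]]
  ]
}}

```text
clock: 7.88
position: [0.5465, -0.0956, 0.1796]
tool_rot: [-3.138, -0.0, 1.571]
force: [0.1, -0.1, -0.3]
finger_gap: 0.0113
grasp_force: 48.9
```

Call:
{"op": "carry_out", "data": {
  "commands": [
    [[255,0,0,3,0,0,0],[255,0,0,1.5,0,0,0],[255,0,0,0,0,0,0]]
  ]
}}

```text
clock: 8.25
position: [0.5458, -0.0951, 0.1341]
tool_rot: [-3.136, -0.0, 1.572]
force: [-0.5, 0.7, -0.8]
finger_gap: 0.0119
grasp_force: 48.9
```

```bash
python3 - <<'E'
from h import *
o=bot.observe();print({k:np.round(v,4) for k,v in o.items() if k in("clock","position","tool_rot","force","finger_gap","grasp_force")})
ps={}
for n in("scene","top"):
    p,d=bot.grab_frame(n); np.savez(f"pics/{n}2.npz",p=p,d=d)
    x,y={"scene":(260,150),"top":(325,170)}[n]
    ps[n]=cv2.resize(p[y:y+75,x:x+65,::-1],None,fx=6,fy=6,interpolation=0)
cv2.imwrite("pics/c2.png",np.hstack([ps["scene"],ps["top"]]))
t=o["position"]-[0,0,.0758];print("tip",t,proj("scene",t),proj("top",t),proj("scene",[.547,-.096,.036]))
E
```

```text
{'clock': np.float64(8.25), 'position': array([ 0.5458, -0.0951,  0.1341]), 'tool_rot': array([-3.1362e+00, -4.0000e-04,  1.5722e+00]), 'force': array([-0.534 ,  0.7473, -0.7772]), 'grasp_force': np.float64(48.9081), 'finger_gap': np.float64(0.0119)}
tip [ 0.54578591 -0.09512136  0.05834384] [[292.29680627 190.67114096]] [[360.90056867 213.42840372]] [[291.90425156 198.75938309]]
```

View pics/c2.png

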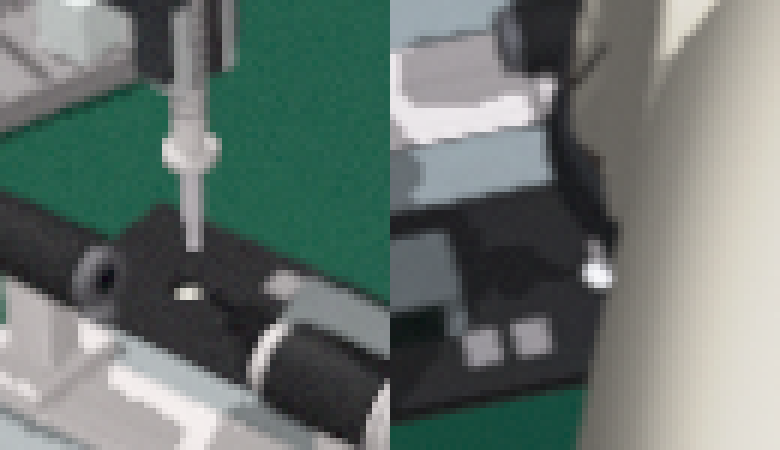

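Scene shows the tip at (291.75,191.2) above the button at (290.9,198.3). Top shows the shank ending near (359.0,213.2), just over the button at (359.2,215.1). I'll compute the relative offset in each view.

```bash
python3 - <<'E'
from h import *
z=.0583
print("tip-btn scene",plane("scene",[[291.75,191.2]],z)-plane("scene",[[290.95,198.35]],.036))
print("tip-btn top",plane("top",[[359.0,213.3]],z)-plane("top",[[359.3,215.0]],.036))
print("tip tri",tri([291.75,191.2],[359,213.3]),"btn tri",tri([290.95,198.35],[359.3,215.0]))
E
```

```text
tip-btn scene [[0.00055023 0.00389004 0.0223    ]]
tip-btn top [[0.00031059 0.00281006 0.0223    ]]
tip tri (array([ 0.54750259, -0.09258368,  0.05870058]), np.float64(0.0036799869160230652)) btn tri (array([ 0.54731958, -0.0956039 ,  0.03701312]), np.float64(0.00438109713220188))
```

Both views put the tip about 3 mm to +y of the button. I'm correcting that and descending to just inside the hole.

Call:
{"op": "carry_out", "data": {
  "commands": [
    [[255,-0.3,0,0,0,0,0],[255,0,0,0.6,0,0,0],[255,0,0,0,0,0,0]]
  ]
}}

```text
clock: 8.72
position: [0.5467, -0.0992, 0.1292]
tool_rot: [-3.139, 0.0, 1.571]
force: [0.3, -0.2, -0.1]
finger_gap: 0.0113
grasp_force: 48.9
```

```bash
python3 - <<'E'
from h import *
o=bot.observe();print({k:np.round(v,4) for k,v in o.items() if k in("clock","position","tool_rot","force")})
ps={}
for n in("scene","top"):
    p,d=bot.grab_frame(n)
    x,y={"scene":(270,165),"top":(335,190)}[n]
    ps[n]=cv2.resize(p[y:y+50,x:x+45,::-1],None,fx=8,fy=8,interpolation=0)
cv2.imwrite("pics/c3.png",np.hstack([ps["scene"],ps["top"]]))
E
```

```text
{'clock': np.float64(8.725), 'position': array([ 0.5467, -0.0992,  0.1292]), 'tool_rot': array([-3.1391e+00,  1.0000e-04,  1.5707e+00]), 'force': array([ 0.2826, -0.2467, -0.1071])}
```

View pics/c3.png

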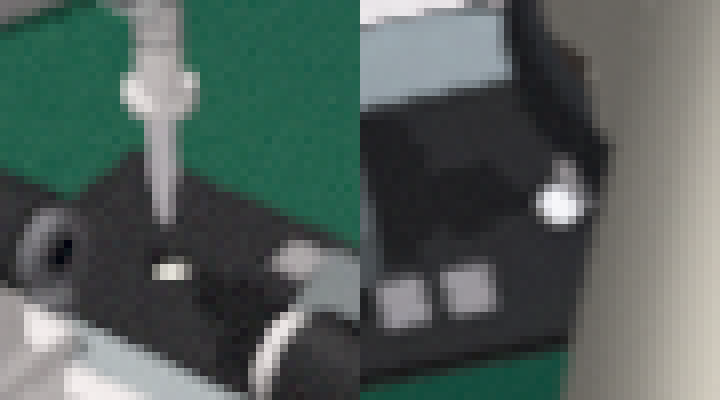

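Scene shows the tip at (290.0,192.5) and button at (290.9,198.3). Top shows the tip near (360.2,212.8) and button at (359.5,215.1).

```bash
python3 - <<'E'
from h import *
z=.0534
print(plane("scene",[[290,192.5]],z)-plane("scene",[[290.95,198.35]],.036), plane("top",[[360.25,212.9]],z)-plane("top",[[359.4,215.05]],.036))
E
```

```text
[[ 0.00201336 -0.00025599  0.0174    ]] [[ 0.00182691 -0.00028801  0.0174    ]]
```

Call:
{"op": "carry_out", "data": {
  "commands": [
    [[255,0,-0.12,0,0,0,0],[255,0,0,0.7,0,0,0],[255,0,0,0.7,0,0,0],[255,0,0,0.2,0,0,0],[255,0,0,0,0,0,0]]
  ]
}}

```text
clock: 9.45
position: [0.5456, -0.0991, 0.1132]
tool_rot: [-3.139, 0.0, 1.571]
force: [-1.2, 0.4, -0.7]
finger_gap: 0.0118
grasp_force: 48.9
```

Call:
{"op": "carry_out", "data": {
  "commands": [
    [[255,0,0,0.2,0,0,0],[255,0,0,0,0,0,0],[255,0,0,0,0,0,0]]
  ]
}}

```text
clock: 9.82
position: [0.5461, -0.0992, 0.1119]
tool_rot: [-3.14, 0.0, 1.571]
force: [0.2, 0.1, 0.6]
finger_gap: 0.0117
grasp_force: 48.9
```

Call:
{"op": "carry_out", "data": {
  "commands": [
    [[255,0,0,0.2,0,0,0],[255,0,0,0,0,0,0],[255,0,0,0,0,0,0]]
  ]
}}

```text
clock: 10.2
position: [0.5461, -0.0992, 0.1099]
tool_rot: [-3.141, 0.0, 1.571]
force: [-0.2, -0.5, 1.9]
finger_gap: 0.0118
grasp_force: 49.0
```

Call:
{"op": "carry_out", "data": {
  "commands": [
    [[255,0,0,0.2,0,0,0],[255,0,0,0,0,0,0]]
  ]
}}

```text
clock: 10.45
position: [0.5461, -0.0992, 0.1079]
tool_rot: [-3.141, 0.0, 1.571]
force: [-0.5, -0.4, 4.7]
finger_gap: 0.012
grasp_force: 49.2
```

Call:
{"op": "carry_out", "data": {
  "commands": [
    [[255,0,0,0.1,0,0,0],[255,0,0,0,0,0,0]]
  ]
}}

```text
clock: 10.7
position: [0.5463, -0.0993, 0.1074]
tool_rot: [-3.141, 0.001, 1.571]
force: [-0.5, 0.5, 6.9]
finger_gap: 0.0117
grasp_force: 49.8
```

Call:
{"op": "carry_out", "data": {
  "commands": [
    [[255,0,0,0.1,0,0,0],[255,0,0,0,0,0,0]]
  ]
}}

```text
clock: 10.95
position: [0.5464, -0.0993, 0.1072]
tool_rot: [3.141, 0.001, 1.571]
force: [-1.8, -0.5, 11.0]
finger_gap: 0.0115
grasp_force: 50.2
```

The button is fully in: force rose past the 5 N spring maximum onto the stop. I'm holding to complete about a second, then withdrawing.

Call:
{"op": "carry_out", "data": {
  "commands": [
    [[255,0,0,0,0,0,0],[255,0,0,0,0,0,0],[255,0,0,0,0,0,0],[255,0,0,0,0,0,0],[255,0,0,0,0,0,0],[255,0,0,-1.5,0,0,0],[255,0,0,-3,0,0,0],[255,0,0,-3,0,0,0]]
  ]
}}

```text
clock: 11.95
position: [0.5452, -0.099, 0.1808]
tool_rot: [-3.137, -0.0, 1.571]
force: [0.6, 0.2, -0.6]
finger_gap: 0.0115
grasp_force: 49.0
```

```bash
python3 -c "
from h import *
o=bot.observe();print(o['clock'],o['position'],o['tool_rot'],o['force'],turn(np.pi/2),shift([.475,.278,.181]))"
```

```text
11.95 [ 0.54515965 -0.09898573  0.18084257] [-3.13745664e+00 -1.02585734e-04  1.57102328e+00] [ 0.6163397   0.2257169  -0.64353437] [-0.00413603 -0.00010212  0.00022717] [ 3.77001657e+01 -7.00739816e+00  1.71069506e-02]
```

Call:
{"op": "carry_out", "data": {
  "commands": [
    [[255,4,-0.8,0,0,0,0],[255,5,-1,0,0,0,0],[255,5,-1,0,0,0,0],[255,5,-1,0,0,0,0],[255,5,-1,0,0,0,0],[255,5,-1,0,0,0,0],[255,5,-0.8,0,0,0,0],[255,3.7,-0.5,0,0,0,0]]
  ]
}}

```text
clock: 12.95
position: [0.4738, 0.2797, 0.1804]
tool_rot: [-3.139, 0.001, 1.573]
force: [0.8, -0.3, 0.4]
finger_gap: 0.0116
grasp_force: 49.0
```

Call:
{"op": "carry_out", "data": {
  "commands": [
    [[255,0,0,2,0,0,0],[255,0,0,2,0,0,0],[255,0,0,0.6,0,0,0],[255,0,0,0,0,0,0],[255,0,0,0,0,0,0]]
  ]
}}

```text
clock: 13.58
position: [0.4754, 0.278, 0.1355]
tool_rot: [-3.141, -0.0, 1.571]
force: [-0.1, 0.9, -0.5]
finger_gap: 0.0118
grasp_force: 49.0
```

```bash
python3 - <<'E'
from h import *
o=bot.observe();print({k:np.round(v,4) for k,v in o.items() if k in("clock","position","tool_rot","force")})
ps={}
for n in("scene","top"):
    p,d=bot.grab_frame(n)
    x,y={"scene":(430,205),"top":(155,235)}[n]
    ps[n]=cv2.resize(p[y:y+75,x:x+60,::-1],None,fx=6,fy=6,interpolation=0)
cv2.imwrite("pics/c4.png",np.hstack([ps["scene"],ps["top"]]))
E
```

```text
{'clock': np.float64(13.575), 'position': array([0.4754, 0.278 , 0.1355]), 'tool_rot': array([-3.1410e+00, -5.0000e-04,  1.5706e+00]), 'force': array([-0.1371,  0.8925, -0.4508])}
```

View pics/c4.png

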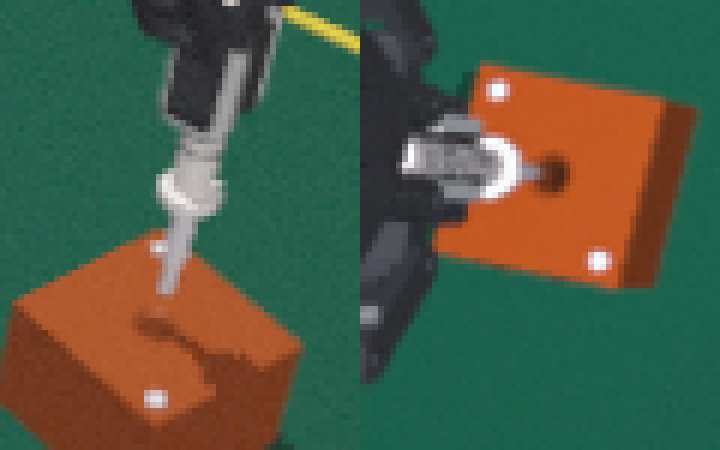

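Scene shows the tip at (457,253.3) above the hole near (455.5,258.8). Top shows the tip near (185.3,263.5) with the hole at (186.7,263.5).

```bash
python3 - <<'E'
from h import *
z=.0597
print(plane("scene",[[457,253.3]],z)-plane("scene",[[455.5,258.8]],.045), plane("top",[[185.3,263.5]],z)-plane("top",[[186.7,263.5]],.045))
E
```

```text
[[-0.00029986  0.00018332  0.0147    ]] [[-0.00071851 -0.00196398  0.0147    ]]
```

It's aligned within 1–2 mm, so I'm inserting stepwise.

Call:
{"op": "carry_out", "data": {
  "commands": [
    [[255,0,0,1,0,0,0],[255,0,0,1,0,0,0],[255,0,0,0.5,0,0,0],[255,0,0,0,0,0,0]]
  ]
}}

```text
clock: 14.18
position: [0.4742, 0.2775, 0.1088]
tool_rot: [-3.138, 0.001, 1.571]
force: [-0.6, 0.1, -0.1]
finger_gap: 0.0116
grasp_force: 49.0
```

Call:
{"op": "carry_out", "data": {
  "commands": [
    [[255,0,0,1,0,0,0],[255,0,0,1,0,0,0],[255,0,0,0.5,0,0,0],[255,0,0,0.2,0,0,0],[255,0,0,0,0,0,0]]
  ]
}}

```text
clock: 14.8
position: [0.4747, 0.2778, 0.0825]
tool_rot: [-3.14, 0.0, 1.571]
force: [0.7, 0.7, 0.3]
finger_gap: 0.0116
grasp_force: 49.0
```

Call:
{"op": "carry_out", "data": {
  "commands": [
    [[255,0,0,0.2,0,0,0],[255,0,0,0,0,0,0]]
  ]
}}

```text
clock: 15.05
position: [0.4749, 0.278, 0.0809]
tool_rot: [-3.14, -0.0, 1.571]
force: [0.1, -0.2, 0.1]
finger_gap: 0.012
grasp_force: 49.1
```

Call:
{"op": "carry_out", "data": {
  "commands": [
    [[255,0,0,0.1,0,0,0],[255,0,0,0,0,0,0]]
  ]
}}

```text
clock: 15.3
position: [0.475, 0.278, 0.0808]
tool_rot: [-3.141, -0.0, 1.571]
force: [-1.6, -0.6, 6.1]
finger_gap: 0.0114
grasp_force: 49.7
```

Call:
{"op": "carry_out", "data": {
  "commands": [
    [[200,0,0,0,0,0,0],[150,0,0,0,0,0,0],[60,0,0,0,0,0,0],[0,0,0,0,0,0,0],[0,0,0,-2,0,0,0],[0,0,0,-4,0,0,0],[0,0,0,-5,0,0,0],[0,0,0,-1,0,0,0]]
  ]
}}

```text
clock: 16.3
position: [0.4769, 0.279, 0.2037]
tool_rot: [3.137, -0.003, 1.571]
force: [-0.1, 0.4, 0.4]
finger_gap: 0.0855
grasp_force: 0.0
```

The pin is seated (6 N on the collar) and released. I'm moving above the block, then turning to yaw 147°.

Call:
{"op": "carry_out", "data": {
  "commands": [
    [[0,-5,0.5,0,0,0,0],[0,-5,0.5,0,0,0,0],[0,-5,0.5,0,0,0,0],[0,-5,0.6,0,0,0,0],[0,-5,0.6,0,0,0,0],[0,-5,0.6,0,0,0,0],[0,-5,0.6,0,0,0,0],[0,-5,0.6,0,0,0,0]]
  ]
}}

```text
clock: 17.3
position: [0.5195, -0.1236, 0.1987]
tool_rot: [-3.139, -0.0, 1.571]
force: [0.2, 0.1, -0.1]
finger_gap: 0.0856
grasp_force: 0.0
```

Call:
{"op": "carry_out", "data": {
  "commands": [
    [[0,-5,0.6,0,0,0,0],[0,-5,0.6,0,0,0,-0.166],[0,0,0,0,0,0,-0.166],[0,0,0,0,0,0,-0.166],[0,0,0,0,0,0,-0.166],[0,0,0,0,0,0,-0.166],[0,0,0,0,0,0,-0.165],[0,0,0,0,0,0,0]]
  ]
}}

```text
clock: 18.3
position: [0.5315, -0.2219, 0.1986]
tool_rot: [-3.14, -0.003, 2.564]
force: [0.7, 0.2, 0.4]
finger_gap: 0.0854
grasp_force: 0.0
```

```bash
python3 - <<'E'
from h import *
o=bot.observe();print({k:np.round(v,4) for k,v in o.items() if k in("clock","position","tool_rot","joints")})
print(turn(2.566),shift([.5437,-.319,.204]))
A=np.load("pics/scene0.npz");p,d=bot.grab_frame("scene")
# pin/stand region change
b=np.s_[220:295,430:485];print("stand diff",np.abs(p[b].astype(int)-A["p"][b]).max(), (np.abs(p[b].astype(int)-A["p"][b]).max(2)>40).sum())
C=cloud("scene",d);print("pin top z",[C[v,463,2].round(4) for v in range(222,229)])
T,dt=bot.grab_frame("top");T0=np.load("pics/top0.npz");np.savez("pics/top5.npz",p=T,d=dt);np.savez("pics/scene5.npz",p=p,d=d)
for n,(a,c) in {"scene":(A["p"],p),"top":(T0["p"],T)}.items():
    for l,bb in {"scene":{"pen":(190,225,360,420),"tape":(300,355,340,400),"stand":(220,295,430,485),"jar":(175,210,185,212)},"top":{"stand":(240,290,160,210),"button":(208,222,352,368),"pen":(260,330,280,302),"loupe":(280,305,350,375)}}[n].items():
        q=np.s_[bb[0]:bb[1],bb[2]:bb[3]];print(n,l,(np.abs(a[q].astype(int)-c[q]).max(2)>40).sum())
E
```

```text
{'clock': np.float64(18.3), 'joints': array([-3.9500e-01,  4.0930e-01,  1.5760e-01,  1.3224e+00, -1.0000e-03,
        1.8250e-01]), 'position': array([ 0.5315, -0.2219,  0.1986]), 'tool_rot': array([-3.1401e+00, -3.1000e-03,  2.5640e+00])}
[-0.00153299 -0.00308435 -0.00198258] [-6.31623833 -7.46802981 -0.54423681]
stand diff 44 3
pin top z [np.float64(0.0009), np.float64(0.0013), np.float64(0.1277), np.float64(0.1294), np.float64(0.1289), np.float64(0.1278), np.float64(0.1273)]
scene pen 0
scene tape 0
scene stand 3
scene jar 0
top stand 831
top button 32
top pen 153
top loupe 0
```

The pin and stand look unchanged. Now finishing the approach over the block.

Call:
{"op": "carry_out", "data": {
  "commands": [
    [[0,-3.2,-3.7,0,0,-0.003,0],[0,-3.1,-3.8,0,0,0,0],[0,0,0,4,0,0,0],[0,0,0,4,0,0,0],[0,0,0,0,0,0,0],[0,0,0,0,0,0,0]]
  ]
}}

```text
clock: 19.15
position: [0.5448, -0.3197, 0.1211]
tool_rot: [-3.14, 0.003, 2.565]
force: [1.0, -0.3, 0.4]
finger_gap: 0.0852
grasp_force: 0.0
```

```bash
python3 - <<'E'
from h import *
o=bot.observe();print({k:np.round(v,4) for k,v in o.items() if k in("clock","position","tool_rot","joints")})
print(turn(2.566),shift([.5437,-.319,.022]))
p,d=bot.grab_frame("scene");q,e=bot.grab_frame("top")
cv2.imwrite("pics/c5.png",np.hstack([cv2.resize(p[110:190,190:270,::-1],None,fx=5,fy=5,interpolation=0),cv2.resize(q[180:260,410:490,::-1],None,fx=5,fy=5,interpolation=0)]))
print(proj("scene",o["position"]),proj("top",o["position"]))
E
```

```text
{'clock': np.float64(19.15), 'joints': array([-0.5301,  0.5601,  0.194 ,  1.2015, -0.0013,  0.0461]), 'position': array([ 0.5448, -0.3197,  0.1211]), 'tool_rot': array([-3.1405,  0.0032,  2.5654])}
[-0.00113601  0.00324371 -0.00061838] [0.1634246  0.01361037 9.90861624]
[[224.08678878 130.77292734]] [[478.30017002 198.99608916]]
```

Call:
{"op": "carry_out", "data": {
  "commands": [
    [[0,0.1,0,4,0,0.002,0],[0,0,0,4,0,0,0],[0,0,0,1.9,0,0,0],[0,0,0,0,0,0,0],[120,0,0,0,0,0,0],[160,0,0,0,0,0,0],[180,0,0,0,0,0,0],[180,0,0,0,0,0,0]]
  ],
  "force": 30
}}

```text
clock: 20.25
position: [0.5435, -0.3192, 0.0213]
tool_rot: [-3.14, 0.001, 2.566]
force: [0.5, 0.5, 0.7]
finger_gap: 0.0253
grasp_force: 0.0
```

Call:
{"op": "carry_out", "data": {
  "commands": [
    [[190,0,0,0,0,0,0],[200,0,0,0,0,0,0],[210,0,0,0,0,0,0],[225,0,0,0,0,0,0],[225,0,0,0,0,0,0]]
  ]
}}

```text
clock: 20.88
position: [0.5433, -0.3191, 0.0208]
tool_rot: [-3.14, -0.0, 2.566]
force: [0.0, 0.0, 1.2]
finger_gap: 0.0176
grasp_force: 29.9
```

```bash
python3 - <<'E'
from h import *
o=bot.observe();print({k:np.round(v,4) for k,v in o.items()})
p,d=bot.grab_frame("scene");q,e=bot.grab_frame("top")
np.savez("pics/s6.npz",p=p,d=d);np.savez("pics/t6.npz",p=q,d=e)
C=cloud("scene",d);z=C[...,2];x=C[...,0];y=C[...,1]
m=(z>.006)&(abs(x-.545)<.04)&(abs(y+.319)<.04);print(m.sum())
E
```

```text
{'clock': np.float64(20.875), 'joints': array([-0.5305,  0.6496,  0.0696,  0.991 , -0.0012,  0.0451]), 'joint_vel': array([-0.0006, -0.0008,  0.0009, -0.001 , -0.0003, -0.0002]), 'joint_efforts': array([ 6.21000e-02, -5.18534e+01,  2.16462e+01,  5.40000e-02,
        2.19000e-02, -9.00000e-04]), 'position': array([ 0.5433, -0.3191,  0.0208]), 'tool_rot': array([-3.1404e+00, -2.0000e-04,  2.5659e+00]), 'force': array([0.0476, 0.0276, 1.2499]), 'moment': array([ 0.0459,  0.0295, -0.0279]), 'grasp_force': np.float64(29.8608), 'finger_gap': np.float64(0.0176)}
3778
```

The block is gripped flat (17.6 mm gap). I'm lifting straight up, then carrying it over the gap.

Call:
{"op": "carry_out", "data": {
  "commands": [
    [[225,0,0,-1,0,0,0],[225,0,0,-3,0,0,0],[225,0,0,-4,0,0,0],[225,0,0,-4,0,0,0],[225,0,0,-4,0,0,0],[225,0,0,-1,0,0,0],[225,0,0,0,0,0,0]]
  ]
}}

```text
clock: 21.85
position: [0.5436, -0.319, 0.1913]
tool_rot: [-3.14, 0.001, 2.566]
force: [0.4, 0.0, -1.1]
finger_gap: 0.0174
grasp_force: 29.8
```

Call:
{"op": "carry_out", "data": {
  "commands": [
    [[225,1,3,0,0,0,0],[225,1.7,4.8,0,0,0,0],[225,1.7,4.8,0,0,0,0],[225,1.7,4.8,0,0,0,0],[225,1.7,4.8,0,0,0,0],[225,1.4,4,0,0,0,0],[225,0.7,2.1,0,0,0,0],[225,0,0,0,0,0,0.12]]
  ]
}}

```text
clock: 22.85
position: [0.6138, -0.026, 0.1885]
tool_rot: [-3.138, -0.003, 2.445]
force: [-0.0, -0.0, -0.1]
finger_gap: 0.0175
grasp_force: 29.7
```

Call:
{"op": "carry_out", "data": {
  "commands": [
    [[225,0,0,0,0,0,0.15],[225,0,0,0,0,0,0.15],[225,0,0,0,0,0,0.15],[225,0,0,0,0,0,0.15],[225,0,0,0,0,0,0.1],[225,0,0,0,0,0,0.064],[225,0,0,0,0,0,0],[225,0,0,0,0,0,0]]
  ]
}}

```text
clock: 23.85
position: [0.614, -0.0281, 0.1897]
tool_rot: [-3.139, 0.001, 1.682]
force: [-0.3, 0.2, -0.4]
finger_gap: 0.0175
grasp_force: 29.7
```

```bash
python3 - <<'E'
from h import *
o=bot.observe();print({k:np.round(v,4) for k,v in o.items() if k in("clock","position","tool_rot","joints","finger_gap","grasp_force")})
print(turn(1.6825),shift([.6153,-.028,.19]))
T=np.load("pics/top0.npz")
# meter yaw from console front (black/light boundary excluded) & rear edges by line fits on the depth-free green mask
hsv=cv2.cvtColor(T["p"],cv2.COLOR_RGB2HSV);g=(hsv[...,0]>60)&(hsv[...,0]<90)&(hsv[...,1]>120)
def edge(us,vs):
    pts=[]
    for u in us:
        col=T["p"][vs[0]:vs[1],u].astype(float).sum(1);gr=np.abs(np.diff(col));k=gr.argmax();k0=max(k-1,0)
        w=gr[k0:k+2];pts.append([u,vs[0]+.5+(np.arange(k0,k0+len(w))*w).sum()/w.sum()])
    return np.array(pts)
e=edge(range(284,362),(152,182));P=plane("top",e,.042)[:,:2]
l=cv2.fitLine((P*1000).astype(np.float32),cv2.DIST_HUBER,0,.1,.01).ravel();print("rear edge dir deg",np.degrees(np.arctan2(l[1],l[0])),l[2:])
E
```

```text
{'clock': np.float64(23.85), 'joints': array([-4.5200e-02,  4.9100e-01,  2.6180e-01,  1.3439e+00, -1.1000e-03,
        1.4142e+00]), 'position': array([ 0.614 , -0.0281,  0.1897]), 'tool_rot': array([-3.1392e+00,  7.0000e-04,  1.6822e+00]), 'grasp_force': np.float64(29.6755), 'finger_gap': np.float64(0.0175)}
[-0.00243872  0.00068156 -0.00034245] [-0.00324322  0.13077237 -0.03098487]
rear edge dir deg -83.43352 [662.33936  -22.935774]
```

Call:
{"op": "carry_out", "data": {
  "commands": [
    [[225,0,0.13,2,0,0,0],[225,0,0,3,0,0,0],[225,0,0,3,0,0,0],[225,0,0,1.9,0,0,0],[225,0,0,0,0,0,0],[225,0,0,0,0,0,0]]
  ]
}}

```text
clock: 24.6
position: [0.6162, -0.0277, 0.0923]
tool_rot: [3.141, 0.001, 1.682]
force: [0.4, -0.2, 0.2]
finger_gap: 0.0181
grasp_force: 29.7
```

```bash
python3 - <<'E'
from h import *
o=bot.observe();print({k:np.round(v,4) for k,v in o.items() if k in("clock","position","tool_rot","force","grasp_force")})
p,d=bot.grab_frame("scene");q,e=bot.grab_frame("top")
np.savez("pics/s7.npz",p=p,d=d);np.savez("pics/t7.npz",p=q,d=e)
a=cv2.resize(p[155:245,240:340,::-1],None,fx=4.8,fy=4.8,interpolation=0)   # 480x432
b=cv2.resize(q[155:245,300:365,::-1],None,fx=4.8,fy=4.8,interpolation=0)
cv2.imwrite("pics/c7.png",np.hstack([a,b]));print(a.shape,b.shape)
m=o["position"]+[0,0,.0112];print("mid",m,proj("scene",m),proj("top",m))
E
```

```text
{'clock': np.float64(24.6), 'position': array([ 0.6162, -0.0277,  0.0923]), 'tool_rot': array([3.1414e+00, 1.0000e-03, 1.6821e+00]), 'force': array([ 0.4228, -0.1652,  0.1518]), 'grasp_force': np.float64(29.6756)}
(432, 480, 3) (432, 312, 3)
mid [ 0.61617132 -0.02770877  0.10346364] [[291.22942304 202.24752078]] [[326.51152514 178.65246147]]
```

View pics/c7.png

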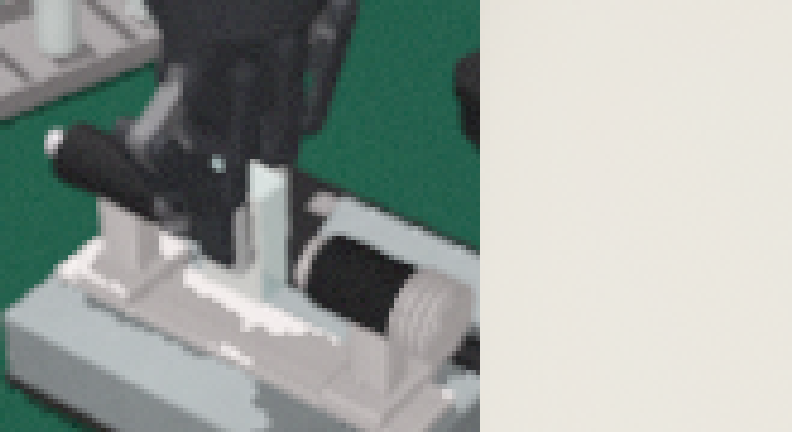

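The scene view shows the block upright in the gap, with its polished end spanning crop columns 250–288 and rows 165–298, clear of both barrels. The arm hides it from the top camera. I'll measure the block relative to the meter in the scene view.

```bash
python3 - <<'E'
from h import *
S=np.load("pics/s7.npz");p,d=S["p"],S["d"];C=cloud("scene",d);S0=np.load("pics/scene0.npz");C0=cloud("scene",S0["d"])
a=np.radians(6.45);R=np.array([[np.cos(a),-np.sin(a)],[np.sin(a),np.cos(a)]])
beam=np.array([.5477,-.0981])+R@[.075,.060];print("beam scene",beam)
L=(C[...,:2]-beam)@R   # meter axes about beam
L0=(C0[...,:2]-beam)@R
for v in (193,198,203,208,213):
    print(v,[(u,*(L[v,u]*1000).round(0).astype(int),int(C[v,u,2]*1000),p[v,u].sum()) for u in range(288,302,1)])
# barrel geometry in the scene-frame: z>.085 points, x and y extents about the beam
for nm,LL,CC in(("before",L0,C0),):
    z=CC[...,2];m=(z>.095)&(abs(LL[...,0])<.03)&(abs(LL[...,1])<.12)
    for s in(1,-1):
        k=m&(LL[...,1]*s>0.02);q=LL[k]*1000;print(nm,s,k.sum(),"x",np.percentile(q[:,0],[1,99]).round(1),"y",np.percentile(q[:,1],[0.5,1,2,98,99,99.5]).round(1),"z",np.percentile(z[k],[50,99]).round(4))
E
```

```text
beam scene [ 0.6154851  -0.03005458]
193 [(288, np.int64(22), np.int64(13), 144, np.uint64(145)), (289, np.int64(22), np.int64(14), 144, np.uint64(131)), (290, np.int64(17), np.int64(13), 141, np.uint64(132)), (291, np.int64(14), np.int64(13), 139, np.uint64(263)), (292, np.int64(3), np.int64(7), 129, np.uint64(606)), (293, np.int64(2), np.int64(9), 130, np.uint64(666)), (294, np.int64(3), np.int64(11), 131, np.uint64(664)), (295, np.int64(-1), np.int64(11), 129, np.uint64(665)), (296, np.int64(-2), np.int64(13), 129, np.uint64(655)), (297, np.int64(-1), np.int64(16), 131, np.uint64(638)), (298, np.int64(-4), np.int64(16), 129, np.uint64(587)), (299, np.int64(-11), np.int64(13), 124, np.uint64(447)), (300, np.int64(-96), np.int64(-51), 42, np.uint64(249)), (301, np.int64(-99), np.int64(-50), 40, np.uint64(149))]
198 [(288, np.int64(25), np.int64(14), 134, np.uint64(179)), (289, np.int64(20), np.int64(12), 130, np.uint64(336)), (290, np.int64(17), np.int64(13), 129, np.uint64(395)), (291, np.int64(13), np.int64(12), 126, np.uint64(340)), (292, np.int64(12), np.int64(13), 126, np.uint6
[... 2332 characters left out ...]
12), 87, np.uint64(603)), (293, np.int64(11), np.int64(14), 88, np.uint64(592)), (294, np.int64(11), np.int64(16), 88, np.uint64(553)), (295, np.int64(7), np.int64(16), 85, np.uint64(506)), (296, np.int64(4), np.int64(16), 84, np.uint64(485)), (297, np.int64(2), np.int64(17), 83, np.uint64(498)), (298, np.int64(-3), np.int64(16), 79, np.uint64(509)), (299, np.int64(-43), np.int64(-13), 38, np.uint64(393)), (300, np.int64(-41), np.int64(-9), 42, np.uint64(209)), (301, np.int64(14), np.int64(37), 101, np.uint64(299))]
before 1 557 x [-10.8  20.2] y [ 36.2  37.3  38.9 104.6 104.8 104.9] z [0.1118 0.1203]
before -1 383 x [-8.2 17.4] y [-103.1 -100.8  -94.8  -33.2  -33.   -32.9] z [0.1099 0.1169]
```

The block's end sits at y' ≈ 16.5 mm (ideal 16). To refine the position across the beam, I'll fit circles to the barrels in depth.

```bash
python3 - <<'E'
from h import *
from scipy.optimize import least_squares
a=np.radians(6.45);R=np.array([[np.cos(a),-np.sin(a)],[np.sin(a),np.cos(a)]])
for n,b in(("scene",[.5477,-.0981]),("top",[.5460,-.0942])):
    S=np.load(f"pics/{n}0.npz");C=cloud(n,S["d"]);dark=cv2.erode((S["p"].max(2)<75).astype(np.uint8),np.ones((3,3)))>0
    L=(C[...,:2]-(np.array(b)+R@[.075,.06]))@R*1000;z=C[...,2]*1000
    for s in(1,-1):
        k=dark&(z>88)&(abs(L[...,0])<30)&(L[...,1]*s>38)&(L[...,1]*s<85)
        X=np.c_[L[k][:,0],z[k]]
        f=least_squares(lambda q:np.hypot(X[:,0]-q[0],X[:,1]-q[1])-q[2],[0,102,15],loss="soft_l1");print(n,s,k.sum(),f.x.round(2), "y",np.percentile(L[k][:,1],[1,99]).round(1))
S=np.load("pics/s7.npz");C=cloud("scene",S["d"]);L=(C[...,:2]-(np.array([.5477,-.0981])+R@[.075,.06]))@R*1000;z=C[...,2]*1000
P=np.c_[L.reshape(-1,2),z.ravel()].reshape(400,640,3)
print("+x face (lower part)",np.median(P[210:215,289:293].reshape(-1,3),0),"end",np.median(P[198:214,295:298].reshape(-1,3),0), "top face",np.median(P[190:195,293:298].reshape(-1,3),0))
for v in range(186,222): 
    u=296; print(v,P[v,u].round(0).astype(int),end=";")
E
```

```text
scene 1 187 [  3.53 103.8   13.23] y [47.6 81.1]
scene -1 185 [  3.63 102.65  12.36] y [-84.3 -40.6]
top 1 199 [ -0.99 104.83  13.85] y [45.3 78.2]
top -1 204 [ -0.59 103.68  12.65] y [-84.5 -43.7]
+x face (lower part) [12.20085985 10.58303855 89.83721595] end [  3.62131764  16.37591574 104.29132994] top face [ -1.7466707   10.34580666 130.860794  ]
186 [ -8   9 141];187 [ -8   8 138];188 [ -9   8 135];189 [ -7   9 135];190 [ -9   8 131];191 [ -4  11 132];192 [ -3  12 131];193 [ -2  13 130];194 [  1  15 130];195 [  1  15 128];196 [  1  15 125];197 [  4  17 125];198 [  4  17 123];199 [  3  16 119];200 [  3  16 117];201 [  2  15 113];202 [  4  17 113];203 [  3  16 109];204 [  3  16 106];205 [  4  16 105];206 [  3  16 102];207 [  4  17 100];208 [ 3 16 96];209 [ 4 16 95];210 [ 5 17 94];211 [ 5 17 90];212 [ 5 17 88];213 [ 4 16 85];214 [ 5 17 83];215 [ 4 16 79];216 [ 2 14 74];217 [-25  -8  42];218 [-23  -6  42];219 [-15   0  48];220 [-11   4  49];221 [-9  5 49];
```

In the scene frame the barrel axis is about 0.6 mm further +x and the gap middle about 1.2 mm further +y than the block. I'll make a small correction.

Call:
{"op": "carry_out", "data": {
  "commands": [
    [[225,0.1,0.05,0,0,0,0],[225,0,0,0,0,0,0],[225,0,0,0,0,0,0],[225,0,0,0,0,0,0]]
  ]
}}

```text
clock: 25.2
position: [0.616, -0.0265, 0.0915]
tool_rot: [-3.141, 0.001, 1.682]
force: [0.2, -1.3, 0.3]
finger_gap: 0.018
grasp_force: 29.7
```

Call:
{"op": "carry_out", "data": {
  "commands": [
    [[225,0,0,0,0,0,0],[225,0,0,0,0,0,0]]
  ]
}}

```text
clock: 25.45
position: [0.6159, -0.0265, 0.0914]
tool_rot: [-3.14, 0.001, 1.682]
force: [0.8, 0.2, -1.1]
finger_gap: 0.0178
grasp_force: 29.7
```

Call:
{"op": "carry_out", "data": {
  "commands": [
    [[225,0,0,0.05,0,0,0],[225,0,0,0,0,0,0],[225,0,0,0,0,0,0],[225,0,0,0,0,0,0],[225,0,0,0,0,0,0],[225,0,0,0,0,0,0]]
  ]
}}

```text
clock: 26.2
position: [0.616, -0.0265, 0.0909]
tool_rot: [-3.141, 0.001, 1.682]
force: [-0.3, 0.2, -1.1]
finger_gap: 0.0175
grasp_force: 29.7
```

```bash
python3 - <<'E'
from h import *
o=bot.observe();print(o["position"],o["tool_rot"],np.abs(o["joint_vel"]).max(),o["force"])
p,d=bot.grab_frame("scene");a=np.load("pics/scene0.npz")["p"]
for l,bb in {"pen":(190,225,365,420),"tape":(300,355,340,400),"stand+pin":(220,295,430,485),"jar":(175,210,185,212),"rod/stub":(140,170,243,290),"led":(245,315,190,292)}.items():
    q=np.s_[bb[0]:bb[1],bb[2]:bb[3]];print(l,(np.abs(a[q].astype(int)-p[q]).max(2)>45).sum())
S=cloud("scene",d);R=None
print("end median",np.median(S[198:214,295:298].reshape(-1,3),0))
E
```

```text
[ 0.61597375 -0.02653019  0.09094671] [-3.14056512e+00  7.32509244e-04  1.68197079e+00] 0.002485516034660206 [-0.27801872  0.20656684 -1.13967306]
pen 0
tape 245
stand+pin 591
jar 0
rod/stub 445
led 0
end median [ 0.61909771 -0.01186523  0.10557683]
```

Colour changed around the tape, stand and tray, which may be arm shadows. I'll check that with depth.

```bash
python3 - <<'E'
from h import *
p,d=bot.grab_frame("scene");z0=np.load("pics/scene0.npz");a,d0=z0["p"],z0["d"]
for l,bb in {"tape":(300,355,340,400),"stand+pin":(220,295,430,485),"rod/stub":(140,170,243,290)}.items():
    q=np.s_[bb[0]:bb[1],bb[2]:bb[3]];dd=d[q]-d0[q];m=np.abs(a[q].astype(int)-p[q]).max(2)>45
    print(l,"depth changed >15mm:",(abs(dd)>.015).sum(),"median signed",np.median(dd).round(4),"bright change",(p[q].astype(int)-a[q])[m].mean(0).round(0), np.median(dd[abs(dd)>.015]) if (abs(dd)>.015).any() else 0)
    v,u=np.nonzero(m);print(bb[2]+u.min(),bb[2]+u.max(),bb[0]+v.min(),bb[0]+v.max())
E
```

```text
tape depth changed >15mm: 24 median signed 0.0 bright change [-61. -56. -27.] 0.00038209558
355 393 307 334
stand+pin depth changed >15mm: 39 median signed -1e-04 bright change [-56. -33. -19.] -0.9492052
433 479 224 274
rod/stub depth changed >15mm: 597 median signed -0.0043 bright change [-75. -89. -80.] -0.40551645
269 289 140 169
```

It's only shadow and arm occlusion; nothing has moved. Handing in.

```bash
python3 -c "
from rig import bot
print(bot.sign_off())"
```

```text
the job is handed in; nothing more can be done
None
```

I pressed the set button fully in for about a second, put the pin back seated on its collar, and handed in with the block held upright and still in the middle of the beam gap; in the last checks nothing else looked moved, though the arm hid part of the tray.

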